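# Set the ratchet drawing board down to its lowest notch

### The arm

A 6-joint arm with a two-finger parallel gripper is mounted at the origin on a cart in front of the work surface, level with it; the furniture and walls round the work are solid. World frame = base frame: x ahead of the robot, y to its left, z up, the work surface at z = 0. Lengths are in m, angles in rad, forces in N, time in s.
With the tool pointing down it reaches from about 0.375 to 0.975 m from the base axis. Payload 3.8 kg.
Tool frame: the origin (TCP) lies midway between the tips of the shut fingers; the grasp point (between the pads) lies 19 mm behind it; z points along the fingers, y is the line along which they close (so a half turn about z gives the same grasp; the last joint's range is limited). The gripper opens to 88 mm and grips with 3 to 60 N. Pads are 18 mm wide; open, the fingers measure 123 mm over their backs; the gripper's body (75 mm by 187 mm) begins 45 mm behind the grasp point.
Start: joints at [-1.223, 0.264, 1.604, -0, 1.274, -0.037], TCP at [0.253, -0.626, 0.239] pointing down, gripper open.
Joint ranges: [-2.63, 2.63], [-0.94, 2.18], [0.31, 2.57], [-1.31, 4.45], [0, 2.66], [-2.55, 2.55]. Speed limits (rad/s): [2.57, 2.57, 3.14, 3.14, 3.14, 3.14].

### API

Orientations are given as a rotation vector (axis times angle).
In Python, from cell import manip, inverse_kinematics, cams, order gives the robot as it stands. Calls block until the motion is done:
- manip.move_pose(position, orientation): joint-space move of the TCP to a pose.
- manip.move_linear(position, rate=0.15, rot=None): straight line of the TCP; rot=None keeps the orientation; rate is the mean speed in m/s.
- manip.set_joints(angles): joint-space move.
- manip.set_gripper(opening, force=None): finger opening in m; force is the grip in N (None keeps the last); returns when the fingers have stopped.
- manip.dwell(seconds).
- inverse_kinematics(position, orientation): joint angles nearest the present ones, or None.
- manip.state(): the state.
- cams.capture(name): name is "scene" or "top"; returns a dict with "image" (480x640x3 uint8, blue, green, red), "z_map" (480x640 float32, m along the optical axis (not along the pixel's ray), 0 where there is no reading), "intrinsics" (3x3 intrinsics, pixels), "position" and "orientation" of the camera in the world. Camera axes: x right, y down, z forward; pixel columns grow to the right and rows downward; lengths in m; the calibration is good to about 2 mm. A picture is of the moment at which its call begins.
A pose or a line that the arm cannot do raises manip.IKError and nothing moves.
- order.close_job(): hands the job in; it is judged then, once.
The state is a dict: "clock": time; "joint_pos": joint angles; "joint_velocities": joint speeds; "tau": joint torques, N m; "tool_pos": TCP position; "tcp_rot": TCP orientation; "contact_force": force on the tool from outside, world axes, zero at the start; "moment": the same for the moment, N m; "gripper_width": finger opening in m; "grasp_force": force on a finger pad.
Only numpy, scipy, OpenCV 4.12 (cv2) and the standard library are available. Lean on these libraries where they do the work, as an engineer would, in place of code of your own. Each camera call takes 0.05 s, during which the arm holds its last target. There are 200 camera calls.

### The job

The wheel-building board stands too steep for writing: set it into its lowest notch. Take the red handle, lift the board past its notches and on up against the rubber top stop until the pawl is thrown out, without forcing the stop; then lower the board gently all the way flat, and raise it just into the lowest notch and let it rest there. Never force the ratchet or let the board drop, leave the bottle, tub and parts box beside it where they are, and let go of the handle at the end.

Things in the scene. Friction and masses are not known exactly. Their poses are not given: they have to be found in the camera images.
- stand: Grey steel frame of the board stand, 235 x 290 mm, heavy and fixed, 14 mm high. Origin on the bench straight below the middle of the hinge axis; x runs from the hinge toward the board's free end (level), y along the hinge axis, z up. The hinge axis is 58 mm above the bench. The frame ends at x = 205 mm.
- ratchet: Steel quadrant at the stand's y = -134 mm side, origin on the hinge axis, axes as the stand's: 6 teeth on its rim, a brass cam at the bottom, and at the top a blue carrier with brass cam and springy black rubber stop, clamped anywhere so that the board meets the stop at 0.93 to 1.13 rad (the poses do not tell where). Over 45 N on the quadrant or stop forces it.
- board (a joint): Angle of the plywood board (200 x 236 x 12 mm, 0.55 to 0.9 kg, damped hinge) above level: 0 flat on its rubber posts, rising with the angle. The pawl holds it at 0.305 (lowest notch), then 0.48, 0.53, 0.59, 0.64, 0.70 rad; lifting clicks freely. Left free it falls. Flat rearms the pawl (below 0.06 rad). Lifting from flat to about 0.36 rad puts it over the lowest tooth only.
- handle (a point): Middle of the red round handle bar, 12 mm thick, 124 mm free between its two arms, parallel to the hinge, 245 mm from the hinge axis in the board's mid plane; 39 mm of free space between bar and board edge. Carrying the board takes 3 to 6 N there. At the stop, about 8 N more trips the yellow pawl (within 4 mm of travel; hold 0.4 s); the stop is forced at about 25 N more (9 mm).
- lube_bottle: Green drip-lube bottle with white cap, 43 mm across, 133 mm tall, upright on the bench at the board's left (y = +200 to 225 mm of the stand). Origin at the middle of its foot. To be left alone.
- grease_tub: White and red grease tub, 64 mm across, 46 mm high, on the bench left of the hinge. Origin at the middle of its foot. To be left alone.
- nipple_box: Small clear parts box with brass nipples, 47 x 47 x 62 mm, on the bench to the right of the handle (y = -210 to -240 mm of the stand). Origin at the middle of its foot. To be left alone.

How it is judged:
On the way, in this order (a step that is already met when the one before it is completed fails the run):
1. the board is lifted up to its top stop (value of joint board above 0.91 rad).
2. the board is lowered flat (value of joint board below 0.04 rad), for 0.1 s.
At the end, for the whole second after the job is handed in: The board rests still in its lowest notch (0.24 to 0.37 rad above level), held by the pawl, the handle let go, and the bottle, tub and parts box within 20 mm of where they stood (value of joint board between 0.24 and 0.37 rad and velocity of joint board between -0.02 and 0.02 rad/s and distance of each of lube_bottle, grease_tub, nipple_box from where it was at the start of the episode below 0.02 m); the robot touches nothing.
It fails at once if the ratchet, its pawl or its top stop is forced (over 45 N on the toothed quadrant with its stop) (contact force between ratchet and anything else above 45 N).
It fails at once if the board drops (falls faster than 1 rad/s) (velocity of joint board below -1 rad/s).
It fails at once if the lube bottle is moved more than 20 mm (distance of lube_bottle from where it was at the start of the episode above 0.02 m).
It fails at once if the grease tub is moved more than 20 mm (distance of grease_tub from where it was at the start of the episode above 0.02 m).
It fails at once if the parts box is moved more than 20 mm (distance of nipple_box from where it was at the start of the episode above 0.02 m).
It also fails if it takes over 67 s, if anything falls off the work surface, if the arm or the gripper's body presses on something with over 40 N, if the wrist force passes 120 N, or if a joint passes its speed limit or range.

## Working session

There is one attempt and no reset: what is moved stays moved. The work goes in short steps, each a Python script; the robot and the scene stay as the last script left them, time stands still between calls to the robot, and variables do not carry over. Pictures are saved under pics/ and viewed, at most 10 in all, crops included, and the job is handed in when it is done.

```bash
mkdir -p pics; ls; python3 - <<'E'
from cell import manip,cams
import cv2,numpy as np
for n in("scene","top"):
    c=cams.capture(n); cv2.imwrite(f"pics/{n}0.png",c["image"]); np.savez(f"{n}0.npz",**c)
    print(n,c["position"],c["orientation"],c["intrinsics"])
print(manip.state())
E
```

```text
pics
scene [-0.31766103  0.64398578  0.94811631] [-1.11627177  2.25922044 -1.09247134] [[596.8013682    0.         314.61670358]
 [  0.         596.8013682  236.15799233]
 [  0.           0.           1.        ]]
top [ 0.4012358  -0.02807272  1.1677717 ] [-2.1406187   2.13162352 -0.17010395] [[580.29233098   0.         326.32571238]
 [  0.         580.29233098 244.13778371]
 [  0.           0.           1.        ]]
{'clock': 0.1, 'joint_pos': array([-1.22290736e+00,  2.64667583e-01,  1.60521963e+00, -1.44906613e-05,
        1.27369733e+00, -3.69032944e-02]), 'joint_velocities': array([ 1.19713350e-03, -1.57319901e-05, -1.51943154e-03,  9.44714602e-04,
       -5.47213754e-04,  3.25725848e-04]), 'tau': array([ 6.47582019e-04, -5.03616571e+01, -3.58070576e+01,  7.30487262e-02,
        2.32940493e-02, -4.47828825e-05]), 'tool_pos': array([ 0.25314804, -0.62504853,  0.23752901]), 'tcp_rot': array([-3.08169601e+00, -6.00338890e-01,  5.05735570e-04]), 'contact_force': array([-0.30768944, -0.02569584, -0.37940753]), 'moment': array([ 0.06512158, -0.00772877,  0.02714892]), 'grasp_force': 0.0, 'gripper_width': 0.08809572508454704}
```

View pics/scene0.png

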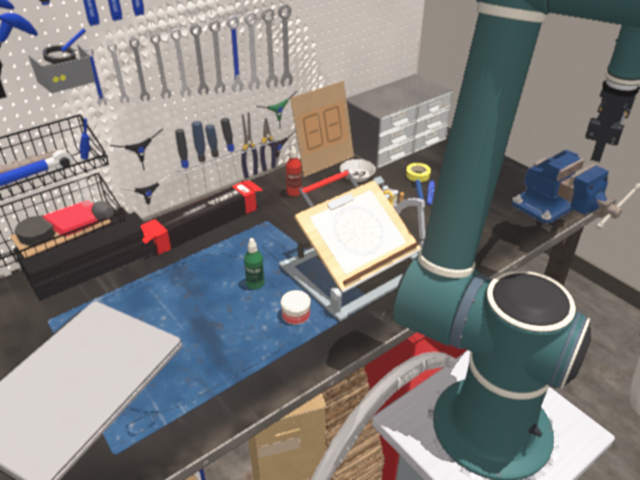

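View pics/top0.png

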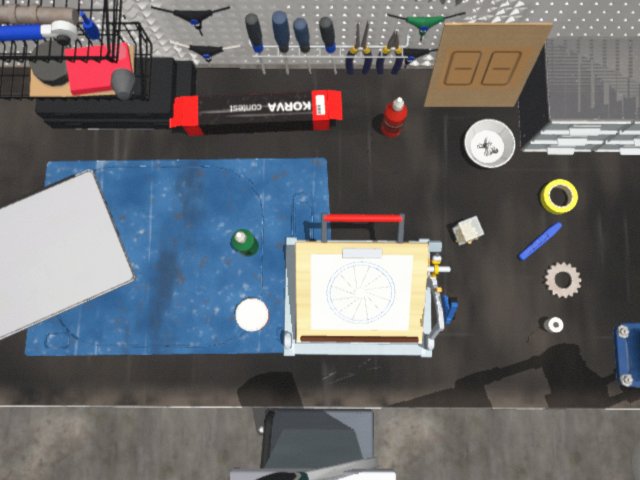

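The scene view shows the board tilted up, its hinge toward the robot. In the top view, the red bar runs from (323,218) to (404,216), the frame's left rail is near column 290, the quadrant is near (435,280), the bottle is at (243,240), the tub at (251,315) and the box at (468,231).

```bash
cat > h.py <<'E'
import numpy as np,cv2
from scipy.spatial.transform import Rotation as R
def cloud(c):
    K=c["intrinsics"];z=c["z_map"];v,u=np.mgrid[:480,:640]
    p=np.stack([(u-K[0,2])/K[0,0]*z,(v-K[1,2])/K[1,1]*z,z],-1)
    P=p@R.from_rotvec(c["orientation"]).as_matrix().T+c["position"]; P[z==0]=np.nan
    return P
def red(c,box):
    h=cv2.cvtColor(c["image"],cv2.COLOR_BGR2HSV); m=((h[...,0]<8)|(h[...,0]>172))&(h[...,1]>150)&(h[...,2]>90)
    k=np.zeros_like(m);u0,v0,u1,v1=box;k[v0:v1,u0:u1]=1
    return m&k
E
python3 - <<'E'
from h import *
np.set_printoptions(precision=4,suppress=True)
for n,box in(("top",(310,205,415,232)),("scene",(290,160,365,200))):
    c=dict(np.load(n+"0.npz"));P=cloud(c);m=red(c,box);q=P[m];q=q[~np.isnan(q[:,0])]
    q=q[q[:,2]>.1]
    mu=np.median(q,0);d=np.linalg.svd(q-mu,full_matrices=False)[2][0]
    t=(q-mu)@d; print(n,len(q),"med",mu,"dir",d,"ends",mu+d*t.min(),mu+d*t.max(), "z pct",np.percentile(q[:,2],[5,50,95]))
    if n=="top":
        b=P[265:325,318:408].reshape(-1,3);b=b[~np.isnan(b[:,0])];mb=b.mean(0);nn=np.linalg.svd(b-mb,full_matrices=False)[2][2];nn*=np.sign(nn[2])
        print("board",mb,nn,"angle",np.arccos(nn[2]))
        for u,v in[(290,245),(290,345),(430,345),(436,245),(468,231),(458,231),(478,231),(468,242),(243,240),(251,315),(435,268),(435,290),(450,310),(345,216),(330,225),(402,225)]:
            print((u,v),P[v,u])
E
```

```text
top 527 med [ 0.6068 -0.0882  0.1859] dir [-0.0017  1.      0.0021] ends [ 0.6069 -0.1541  0.1858] [ 0.6067 -0.021   0.1861] z pct [0.1819 0.1859 0.1892]
board [ 0.4802 -0.091   0.1141] [-0.5063  0.0017  0.8623] angle 0.5309240111288595
(290, 245) [0.5871 0.0484 0.0141]
(290, 345) [0.3892 0.0419 0.0705]
(430, 345) [ 0.3904 -0.2188  0.0709]
(436, 245) [ 0.5644 -0.2178  0.1612]
(468, 231) [ 0.6085 -0.2996  0.0603]
(458, 231) [ 0.6139 -0.2868  0.0313]
(478, 231) [ 0.6085 -0.3189  0.0607]
(468, 242) [ 0.5948 -0.3104  0.0128]
(243, 240) [0.5791 0.1278 0.1189]
(251, 315) [0.4454 0.1193 0.0455]
(435, 268) [ 0.5258 -0.2182  0.1439]
(435, 290) [ 0.4868 -0.2173  0.1432]
(450, 310) [ 0.4491 -0.2314  0.1974]
(345, 216) [ 0.6095 -0.0572  0.1906]
(330, 225) [ 0.6307 -0.0321  0.0026]
(402, 225) [ 0.5959 -0.156   0.1817]
scene 272 med [ 0.6057 -0.0953  0.184 ] dir [-0.9113  0.2617  0.318 ] ends [ 0.8342 -0.1609  0.1042] [ 0.5856 -0.0895  0.191 ] z pct [0.1038 0.184  0.1884]
```

```bash
cat >> h.py <<'E'
from cell import manip,inverse_kinematics,cams,order
np.set_printoptions(precision=4,suppress=True)
HX,HY,HZ,L,G=.3956,-.088,.058,.245,.019
def bar(th,r=L): return np.array([HX+r*np.cos(th),HY,HZ+r*np.sin(th)])
def tcp(th): return bar(th)-[0,0,G]
def rep(tag,th,f0):
    s=manip.state();f=s["contact_force"]-f0;b=s["tool_pos"]+[0,0,G]
    er=np.array([np.cos(th),0,np.sin(th)]);et=np.array([-np.sin(th),0,np.cos(th)])
    ang=np.arctan2(b[2]-HZ,b[0]-HX)
    print(f"{tag} t={s['clock']:.2f} th={th:.3f} meas={ang:.3f} R={np.hypot(b[2]-HZ,b[0]-HX):.4f} Ft={f@et:.2f} Fr={f@er:.2f} Fy={f[1]:.2f} w={s['gripper_width']:.4f} g={s['grasp_force']:.1f}",flush=True)
    return f@et,f@er
E
python3 - <<'E'
from h import *
best=None
for sg in(1,-1):
    rv=np.array([1,sg,0])*np.pi/np.sqrt(2)
    js=[inverse_kinematics(p,rv) for p in(bar(.53)+[0,0,.1],tcp(0),tcp(1.15))]
    print(sg,*js)
    if all(j is not None for j in js) and (best is None or abs(js[0][5])<best[0]): best=(abs(js[0][5]),rv)
rv=best[1];np.save("rv.npy",rv)
manip.set_gripper(.040,25)
manip.move_pose(bar(.53)+[0,0,.1],rv)
manip.move_linear(bar(.53)+[0,0,.03],rate=.15)
manip.dwell(.2)
s=manip.state();np.save("f0.npy",s["contact_force"]);print(s["clock"],s["tool_pos"],s["tcp_rot"],s["contact_force"],s["gripper_width"])
c=cams.capture("top");cv2.imwrite("pics/t1.png",cv2.resize(c["image"][170:370,260:500],None,fx=3,fy=3))
c=cams.capture("scene");cv2.imwrite("pics/s1.png",cv2.resize(c["image"][130:330,250:450],None,fx=3,fy=3))
E
```

```text
1 [-0.1846  0.1246  1.6894 -0.      1.3276 -0.1846] [-0.175   0.3954  1.8282 -0.      0.918  -0.175 ] [-0.2252 -0.0792  1.9327 -0.      1.2881 -0.2252]
-1 None None None
4.05 [ 0.608  -0.0882  0.2136] [2.2199 2.2197 0.0025] [ 0.5831  0.5277 -1.1426] 0.03965146534898214
```

View pics/s1.png

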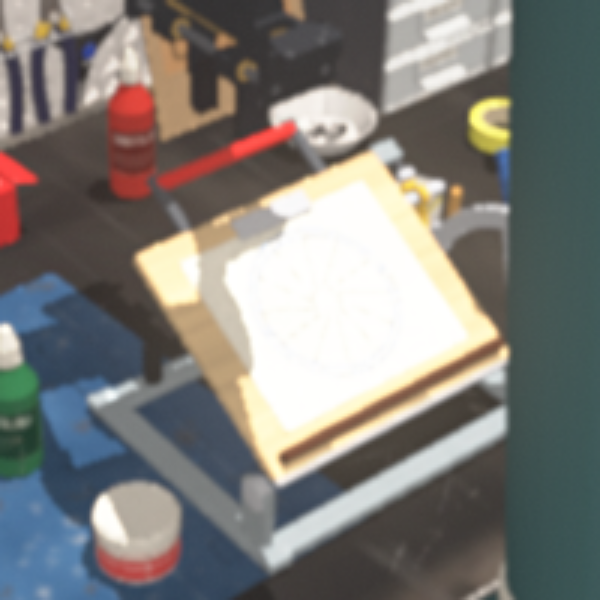

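The fingers, tips near (205,100) and (250,70), sit just above the middle of the bar at (230,155). Next I descend and grip, then start lifting.

```bash
python3 - <<'E'
from h import *
f0=np.load("f0.npy")
manip.move_linear(tcp(.53),rate=.08);manip.dwell(.1);rep("down",.53,f0)
manip.set_gripper(0,25);manip.dwell(.1);rep("grip",.53,f0)
for th in(.56,.60,.65,.70,.75):
    manip.move_linear(tcp(th),rate=.06);rep("lift",th,f0)
manip.dwell(.2);rep("hold",th,f0)
E
```

```text
down t=5.01 th=0.530 meas=0.531 R=0.2459 Ft=1.58 Fr=0.55 Fy=0.85 w=0.0400 g=0.0
grip t=5.67 th=0.530 meas=0.530 R=0.2462 Ft=-1.09 Fr=4.88 Fy=-0.45 w=0.0103 g=24.6
lift t=5.94 th=0.560 meas=0.559 R=0.2462 Ft=-2.36 Fr=5.06 Fy=0.45 w=0.0108 g=24.7
lift t=6.26 th=0.600 meas=0.599 R=0.2461 Ft=-3.19 Fr=5.54 Fy=-0.08 w=0.0108 g=24.7
lift t=6.61 th=0.650 meas=0.648 R=0.2459 Ft=-2.50 Fr=5.26 Fy=0.41 w=0.0104 g=24.6
lift t=6.96 th=0.700 meas=0.699 R=0.2457 Ft=-1.82 Fr=5.79 Fy=0.46 w=0.0104 g=24.5
lift t=7.31 th=0.750 meas=0.748 R=0.2454 Ft=-2.00 Fr=5.89 Fy=0.27 w=0.0106 g=24.6
hold t=7.51 th=0.750 meas=0.747 R=0.2454 Ft=-1.84 Fr=4.52 Fy=0.58 w=0.0105 g=24.6
```

```bash
python3 - <<'E'
from h import *
f0=np.load("f0.npy")
def ft(th,n=5):
    et=np.array([-np.sin(th),0,np.cos(th)]);a=[]
    for _ in range(n): a.append((manip.state()["contact_force"]-f0)@et);manip.dwell(.02)
    return np.mean(a)
for th in(.80,.85,.89):
    manip.move_linear(tcp(th),rate=.06)
rep("",th,f0);base=ft(th);print("base",base)
while th<1.16:
    th+=.005;manip.move_linear(tcp(th),rate=.02);f=ft(th);print(round(th,3),round(f-base,2),end="; ")
    if f-base<-10.5: break
print();manip.dwell(.5);rep("stop",th,f0);print(ft(th)-base)
c=cams.capture("top");cv2.imwrite("pics/t2.png",cv2.resize(c["image"][170:370,260:500],None,fx=3,fy=3))
E
```

```text
t=8.53 th=0.890 meas=0.889 R=0.2445 Ft=-1.80 Fr=3.14 Fy=1.86 w=0.0106 g=24.7
base -2.1858064796811902
0.895 -0.82; 0.9 -0.18; 0.905 0.11; 0.91 -0.14; 0.915 0.27; 0.92 -0.11; 0.925 -0.22; 0.93 0.27; 0.935 0.63; 0.94 0.15; 0.945 -0.07; 0.95 0.43; 0.955 0.37; 0.96 0.42; 0.965 -0.13; 0.97 0.53; 0.975 0.45; 0.98 0.38; 0.985 0.19; 0.99 0.6; 0.995 -0.1; 1.0 0.88; 1.005 0.54; 1.01 0.94; 1.015 -1.05; 1.02 -2.81; 1.025 -4.86; 1.03 -6.05; 1.035 -7.93; 1.04 -9.59; 1.045 -11.71; 
stop t=19.44 th=1.045 meas=1.038 R=0.2439 Ft=-13.57 Fr=-10.10 Fy=3.24 w=0.0102 g=26.0
-11.216125540786317
```

View pics/t2.png

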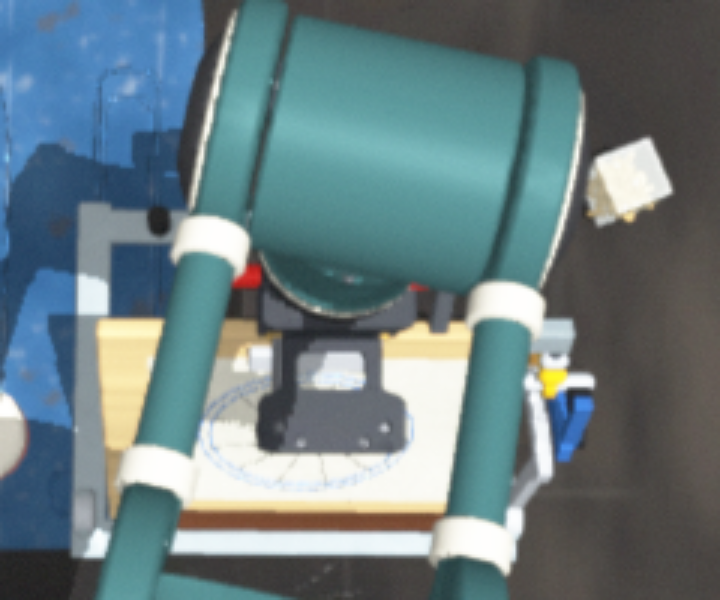

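The board is hard against the stop with about 11 N extra for over 0.5 s. The yellow pawl at (553,382) stands by the blue carrier, and the parts box at (630,180) is undisturbed. Next I lower it, watching the force for any notch that catches.

```bash
cat >> h.py <<'E'
def boardang():
    P=cloud(cams.capture("top"))
    q=P.reshape(-1,3);q=q[~np.isnan(q[:,0])]
    q=q[(abs(q[:,1]-HY)<.105)&(abs(q[:,1]-HY)>.065)&(q[:,0]>HX+.02)&(q[:,0]<HX+.2)&(q[:,2]>.04)&(q[:,2]<.26)]
    a=np.arctan2(q[:,2]-HZ,q[:,0]-HX)-np.arcsin(np.clip(.006/np.hypot(q[:,2]-HZ,q[:,0]-HX),0,1))
    h,e=np.histogram(a,np.arange(-.1,1.3,.01));k=h.argmax()
    return np.median(a[abs(a-e[k]-.005)<.02]),h[k]
E
python3 - <<'E'
from h import *
f0=np.load("f0.npy");print("board",boardang())
th=1.045;base=-2.2
while th>.745:
    th=round(th-.03,4);manip.move_linear(tcp(th),rate=.05);a,b=rep("dn",th,f0)
print("board",boardang())
while th>.42:
    th=round(th-.02,4);manip.move_linear(tcp(th),rate=.04);a,b=rep("dn",th,f0)
    if a>6: print("CAUGHT");break
print("board",boardang())
E
```

```text
board (np.float64(1.0389805379363684), np.int64(346))
dn t=19.93 th=1.015 meas=1.015 R=0.2439 Ft=-3.90 Fr=-6.71 Fy=5.02 w=0.0100 g=25.4
dn t=20.23 th=0.985 meas=0.987 R=0.2439 Ft=-1.12 Fr=-5.08 Fy=4.28 w=0.0103 g=25.2
dn t=20.52 th=0.955 meas=0.957 R=0.2440 Ft=-0.99 Fr=-5.21 Fy=4.38 w=0.0102 g=25.2
dn t=20.82 th=0.925 meas=0.927 R=0.2439 Ft=-1.86 Fr=-6.31 Fy=3.94 w=0.0102 g=25.2
dn t=21.12 th=0.895 meas=0.897 R=0.2438 Ft=-1.64 Fr=-5.98 Fy=3.93 w=0.0103 g=25.2
dn t=21.43 th=0.865 meas=0.867 R=0.2438 Ft=-0.44 Fr=-8.15 Fy=4.60 w=0.0099 g=25.2
dn t=21.73 th=0.835 meas=0.837 R=0.2437 Ft=-0.25 Fr=-7.30 Fy=3.89 w=0.0098 g=25.3
dn t=22.02 th=0.805 meas=0.807 R=0.2437 Ft=-1.15 Fr=-8.99 Fy=3.69 w=0.0097 g=25.3
dn t=22.32 th=0.775 meas=0.777 R=0.2437 Ft=-1.58 Fr=-8.87 Fy=3.03 w=0.0098 g=25.3
dn t=22.62 th=0.745 meas=0.747 R=0.2438 Ft=-1.40 Fr=-9.06 Fy=2.64 w=0.0096 g=25.3
board (np.float64(0.7521034760112741), np.int64(171))
dn t=22.95 th=0.725 meas=0.727 R=0.2437 Ft=-1.06 Fr=-7.50 Fy=3.75 w=0.0098 g=25.3
dn t=23.23 th=0.705 meas=0.707 R=0.2437 Ft=-1.93 Fr=-6.69 Fy=2.17 w=0.0094 g=25.3
dn t=23.
[... 574 characters left out ...]
43 th=0.545 meas=0.547 R=0.2438 Ft=-1.00 Fr=-7.51 Fy=1.83 w=0.0096 g=25.2
dn t=25.70 th=0.525 meas=0.527 R=0.2438 Ft=-0.94 Fr=-7.72 Fy=2.33 w=0.0097 g=25.2
dn t=25.98 th=0.505 meas=0.507 R=0.2438 Ft=-0.89 Fr=-8.59 Fy=2.77 w=0.0092 g=25.2
dn t=26.25 th=0.485 meas=0.487 R=0.2439 Ft=-2.13 Fr=-7.46 Fy=2.55 w=0.0095 g=25.2
dn t=26.52 th=0.465 meas=0.467 R=0.2439 Ft=-2.20 Fr=-6.81 Fy=3.03 w=0.0093 g=25.1
dn t=26.80 th=0.445 meas=0.447 R=0.2440 Ft=-1.97 Fr=-7.17 Fy=2.45 w=0.0093 g=25.1
dn t=27.07 th=0.425 meas=0.427 R=0.2440 Ft=-2.02 Fr=-6.93 Fy=2.01 w=0.0092 g=25.1
dn t=27.35 th=0.405 meas=0.407 R=0.2440 Ft=-2.82 Fr=-7.43 Fy=2.22 w=0.0090 g=25.1
board (np.float64(0.4218186967240037), np.int64(85))
```

```bash
python3 - <<'E'
from h import *
f0=np.load("f0.npy");th=.405
while th>.03:
    th=round(th-.025,4);manip.move_linear(tcp(th),rate=.05);a,b=rep("dn",th,f0)
    if a>5: print("contact");break
print("board",boardang())
while a<4 and th>-.04:
    th-=.006;manip.move_linear(tcp(th),rate=.03);manip.dwell(.05);a,b=rep("dn",th,f0)
manip.dwell(.2);print("board",boardang());rep("flat",th,f0);print(th)
E
```

```text
dn t=27.68 th=0.380 meas=0.381 R=0.2441 Ft=-1.67 Fr=-7.19 Fy=2.04 w=0.0090 g=25.1
dn t=27.95 th=0.355 meas=0.356 R=0.2442 Ft=-2.24 Fr=-6.96 Fy=1.18 w=0.0092 g=25.1
dn t=28.23 th=0.330 meas=0.331 R=0.2443 Ft=-1.55 Fr=-7.03 Fy=2.08 w=0.0088 g=25.1
dn t=28.50 th=0.305 meas=0.306 R=0.2444 Ft=-2.66 Fr=-7.33 Fy=1.77 w=0.0091 g=25.1
dn t=28.77 th=0.280 meas=0.282 R=0.2445 Ft=-2.23 Fr=-7.44 Fy=2.08 w=0.0091 g=25.1
dn t=29.05 th=0.255 meas=0.257 R=0.2446 Ft=-2.24 Fr=-7.42 Fy=1.26 w=0.0088 g=25.1
dn t=29.32 th=0.230 meas=0.232 R=0.2447 Ft=-3.24 Fr=-7.58 Fy=1.07 w=0.0087 g=25.1
dn t=29.60 th=0.205 meas=0.207 R=0.2448 Ft=-2.28 Fr=-7.15 Fy=2.01 w=0.0086 g=25.1
dn t=29.88 th=0.180 meas=0.182 R=0.2449 Ft=-2.01 Fr=-6.87 Fy=0.67 w=0.0086 g=25.1
dn t=30.15 th=0.155 meas=0.157 R=0.2451 Ft=-1.75 Fr=-5.91 Fy=0.16 w=0.0089 g=25.1
dn t=30.43 th=0.130 meas=0.132 R=0.2452 Ft=-1.47 Fr=-6.83 Fy=0.10 w=0.0088 g=25.2
dn t=30.70 th=0.105 meas=0.107 R=0.2454 Ft=-1.38 Fr=-6.19 Fy=-0.52 w=0.0086 g=25.3
dn t=30.98 th=0.080 meas=0.082 R=0.2456 Ft=-1.70 Fr=-4.63 Fy=-1.74 w=0.0088 g=25.3
dn t=31.25 th=0.055 meas=0.057 R
[... 551 characters left out ...]
0.2460 Ft=-2.65 Fr=3.09 Fy=-4.95 w=0.0086 g=25.4
dn t=33.38 th=-0.006 meas=-0.005 R=0.2461 Ft=-1.67 Fr=3.53 Fy=-3.87 w=0.0087 g=25.4
dn t=33.67 th=-0.012 meas=-0.011 R=0.2462 Ft=-2.01 Fr=4.26 Fy=-5.04 w=0.0083 g=25.4
dn t=33.98 th=-0.018 meas=-0.017 R=0.2462 Ft=-1.23 Fr=3.89 Fy=-4.96 w=0.0084 g=25.4
dn t=34.27 th=-0.024 meas=-0.023 R=0.2462 Ft=-1.68 Fr=3.23 Fy=-4.40 w=0.0089 g=25.4
dn t=34.58 th=-0.030 meas=-0.029 R=0.2463 Ft=-2.16 Fr=4.75 Fy=-4.98 w=0.0087 g=25.4
dn t=34.88 th=-0.036 meas=-0.030 R=0.2463 Ft=4.97 Fr=1.72 Fy=-4.43 w=0.0087 g=25.2
board (np.float64(-0.004473229603197574), np.int64(238))
flat t=35.12 th=-0.036 meas=-0.031 R=0.2463 Ft=6.59 Fr=0.93 Fy=-4.90 w=0.0080 g=25.1
-0.036
```

```bash
python3 - <<'E'
from h import *
f0=np.load("f0.npy");th=-.03
while th<.333:
    th=min(th+.04,.335);manip.move_linear(tcp(th),rate=.06)
a,b=rep("up",th,f0);manip.dwell(.1);print("board",boardang())
while th>.24:
    th=round(th-.006,4);manip.move_linear(tcp(th),rate=.03);manip.dwell(.05);a,b=rep("dn",th,f0)
    if a>2: print("held");break
print("board",boardang())
E
```

```text
up t=38.25 th=0.335 meas=0.333 R=0.2435 Ft=-2.83 Fr=-4.62 Fy=-4.36 w=0.0084 g=25.3
board (np.float64(0.36160024595712464), np.int64(108))
dn t=38.70 th=0.329 meas=0.327 R=0.2435 Ft=-3.61 Fr=-7.29 Fy=-3.40 w=0.0085 g=25.4
dn t=39.00 th=0.323 meas=0.321 R=0.2436 Ft=-3.81 Fr=-7.37 Fy=-3.03 w=0.0084 g=25.4
dn t=39.30 th=0.317 meas=0.315 R=0.2437 Ft=-2.90 Fr=-6.18 Fy=-3.14 w=0.0082 g=25.4
dn t=39.60 th=0.311 meas=0.309 R=0.2436 Ft=-2.93 Fr=-5.47 Fy=-3.65 w=0.0083 g=25.4
dn t=39.90 th=0.305 meas=0.304 R=0.2437 Ft=-3.29 Fr=-5.96 Fy=-3.74 w=0.0087 g=25.4
dn t=40.20 th=0.299 meas=0.298 R=0.2438 Ft=-2.55 Fr=-5.85 Fy=-3.69 w=0.0089 g=25.4
dn t=40.50 th=0.293 meas=0.292 R=0.2438 Ft=-2.84 Fr=-5.58 Fy=-3.91 w=0.0081 g=25.4
dn t=40.80 th=0.287 meas=0.286 R=0.2439 Ft=-2.67 Fr=-6.21 Fy=-3.74 w=0.0080 g=25.4
dn t=41.10 th=0.281 meas=0.280 R=0.2439 Ft=-2.65 Fr=-6.37 Fy=-3.43 w=0.0082 g=25.4
dn t=41.40 th=0.275 meas=0.275 R=0.2439 Ft=-2.30 Fr=-5.96 Fy=-3.44 w=0.0085 g=25.4
dn t=41.70 th=0.269 meas=0.272 R=0.2440 Ft=3.92 Fr=-6.63 Fy=-3.17 w=0.0085 g=25.2
held
board (np.float64(0.3012702223221031), np.int64(136))
```

```bash
python3 - <<'E'
from h import *
manip.set_gripper(.036,25);manip.dwell(.1)
p=manip.state()["tool_pos"];print("board",boardang())
manip.move_linear(p+[0,0,.15],rate=.1);manip.dwell(.3)
s=manip.state();print(s["clock"],s["contact_force"],"board",boardang())
c=cams.capture("scene");cv2.imwrite("pics/s3.png",cv2.resize(c["image"][130:330,220:450],None,fx=3,fy=3))
P=cloud(cams.capture("top"));P0=cloud(dict(np.load("top0.npz")))
for u,v in[(468,231),(243,240),(251,315)]: print(P[v,u]-P0[v,u])
E
```

```text
board (np.float64(0.2967168694494204), np.int64(142))
44.425 [-0.3082  0.003   0.1395] board (np.float64(0.29497803111269494), np.int64(53))
[ 0.0007 -0.0009 -0.0037]
[ 0.0007  0.0006 -0.0039]
[-0.0001 -0.0004  0.0032]
```

View pics/s3.png

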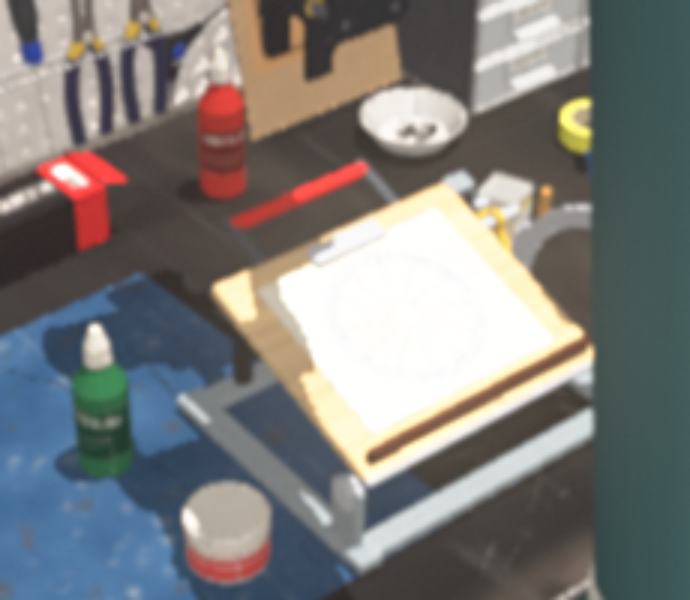

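The board rests in its low notch with the bar free at (300,195). The gripper is well clear at (310,40), and the bottle, tub and box haven't moved.

```bash
python3 -c "
from cell import order
print(order.close_job())"
```

```text
the job is handed in; nothing more can be done
None
```

The job is handed in: the board rests in its lowest notch (measured about 0.30 rad), the handle is let go, the bottle, tub and parts box have not moved, and the stop saw only about 11 N extra at the handle.

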